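# Release a battery pack from the fan-cooled charger

### The arm

A 6-joint arm with a two-finger parallel gripper is mounted at the origin on a cart in front of the work surface, level with it; the furniture and walls round the work are solid. World frame = base frame: x ahead of the robot, y to its left, z up, the work surface at z = 0. Lengths are in m, angles in degrees, forces in N, time in s.
With the tool pointing down it reaches from about 0.35 to 0.875 m from the base axis. Payload 4.2 kg.
Tool frame: the origin (TCP) lies between the finger pads; the fingertips stand 17 mm ahead of it and the grasp point (between the pads) lies 2 mm behind it; z points along the fingers, y is the line along which they close (so a half turn about z gives the same grasp; the last joint's range is limited). The gripper opens to 87 mm and grips with 3 to 60 N. Pads are 19 mm wide; open, the fingers measure 117 mm over their backs; the gripper's body (75 mm by 190 mm) begins 51 mm behind the grasp point.
Start: joints at [92.051, 22.042, 0.453, 0, -68.411, -14.817], TCP at [0.138, 0.61, 0.24] pointing down, gripper open.
Joint ranges: [-179.83, 179.83], [-69.29, 118.12], [-61.27, 80.66], [-181.25, 117.63], [-171.15, -9.14], [-177.46, 177.46]. Speed limits (degrees/s): [159.86, 159.86, 180, 180, 180, 180].

### API

Orientations are given as [roll, pitch, yaw] about the fixed x, y, z axes, in that order (R = Rz(yaw) Ry(pitch) Rx(roll)).
In Python, from workcell import get_obs, imaging, ticket, models gives the robot as it stands.
- The arm moves only by the tool arm_command, never from a script. Its argument "commands" is one flat list of numbers, 5 for each row, row after row: the opening in per cent of the stroke, from 0 (shut) to 100 (fully open), then the shift along the tool's x, y, z in units of 40 mm (1.0 is 40 mm), then the turn about the tool's z in units of 5 degrees (1.0 is 5 degrees). In form: [claw, tx, ty, tz, twist, claw, tx, ty, tz, twist, ...]. A call has 1 to 5 rows; each row is the pose to reach, as a shift and turn from the pose commanded when the call began, along the tool's axes at that moment; what a row does not reach only later rows make up. A row lasts 1/8 s, in which the tool goes at most 62.5 mm and 10.7 degrees, less where a joint would pass 70% of its speed; a pose out of reach is approached as far as the arm can. A call with a gripper value outside its range is refused whole. The fingers move at their own pace and stop on an object; "grip_force" is the grip in N (left out, the last holds). Time passes only in rows, so rows that repeat a pose let the fingers close. It gives the time, the measured TCP pose, the force, the opening and the grip force at its end, in the units of the state.
- get_obs(): the state, without advancing time (a new reading comes with each control period).
- imaging.grab_frame(name): name is "scene" or "top"; returns the picture (384x512x3 uint8, red, green, blue); there is no depth.
- imaging.camera_model(name): a dict with "fx", "fy", "cx", "cy" (pixels), "R" (3x3) and "t" (3): a world point X has camera coordinates R X + t. Camera axes: x right, y down, z forward; pixel columns grow to the right and rows downward; lengths in m; the calibration is good to about 2 mm. A picture is of the moment at which its call begins. camera_model takes no time and is no camera call.
- ticket.finish_job(): hands the job in; it is judged then, once.
Trained networks look in the newest picture that a camera, given by its name, has taken for a name from the list of things; names that differ only in an ending like _2 or _b are one class to them, and where a whole thing is asked for, a point or a joint stands for the part that bears it (a point fixed in the world has none). Each returns a list of dicts, best first, with "confidence" (0 to 1); they miss things now and then, are a little off and sometimes report something else, mostly with a low value. They report only what shows in the picture. A call takes as long as a camera call. They do not tell look-alikes from the thing itself.
- models.spot_in(camera, target): "bbox" ([left, top, right, bottom] in pixels, round what is visible of it).
- models.outline_of(camera, target): "region" (384x512 bool, what is visible of it) and "bbox" ([left, top, right, bottom] in pixels, round what is visible of it).
The state is a dict: "t": time; "joints": joint angles; "joint_velocities": joint speeds; "joint_torque": joint torques, N m; "ee_pos": TCP position; "orientation": TCP orientation; "ft_force": force on the tool from outside, world axes, zero at the start; "wrist_torque": the same for the moment, N m; "grip_width": opening from 0.0 (shut) to 1.0 (fully open); "finger_force": force on a finger pad.
Only numpy, scipy, OpenCV 4.12 (cv2) and the standard library are available. Lean on these libraries where they do the work, as an engineer would, in place of code of your own. Each camera call takes 0.05 s, during which the arm holds its last target. There are 200 camera calls.

### The job

Take the battery pack out of the charger that has the long rear housing with the round fan grille: press the pack down until its push-push latch lets go, let it spring up, then draw it out. Set it down gently, standing upright as it stood in the charger, on the black rubber mat, and let go. Leave the pack in the other, short charger where it is.

Things in the scene. Friction and masses are not known exactly. Their poses are not given: they have to be found in the camera images.
- fast_pack: black battery pack to take out, 64 mm high, 0.4 kg: lower body 62 (x) x 76 (y) x 45 mm, on it a flat-topped block 50 x 60 x 20 mm. Origin: centre of underside; z up, x towards the charger's 80 mm rear housing with fan grille. Starts flush with the rim (84 mm high) of its bay, 72 x 84 mm inside, walls 8 mm; sprung up, its top 45 mm is clear of the rim for a grip across x from above.
- fast_cradle (a joint): height (m) of the sprung cradle under fast_pack: 0 latched (start), lower stop at -0.009, sprung up 0.045. Pressing the pack straight down takes 3 to 11 N; once pushed to -0.007 or lower the latch has let go, and when the push is taken away cradle and pack rise to 0.045 within about 1 s and stay there. After that the latch does not catch again in this task.
- mat: black ribbed rubber mat, 160 x 160 x 4 mm, fixed flat on the bench. Origin: centre of its underside; x and y along its edges, z up.
- plain_pack: the other pack, of the same kind with the same origin and axes, latched flush in the same kind of bay of the short charger (26 mm rear housing, no fan grille). To be left alone.
There are look-alikes about, which are no part of the job. Leave any orange or purple look-alike of the fast_pack alone.

How it is judged (in metres and radians):
On the way:
1. the latch of the fan-grille charger is tripped and its cradle has sprung up with the pack still in the bay (value of joint fast_cradle above 0.035 m and height (world z) of fast_pack below 0.078 m), for 0.1 s.
At the end, for the whole second after the job is handed in: fast_pack stands upright (within 10 degrees) and at rest on the mat, its origin within 55 mm of the mat's centre along each of the mat's edges and less than 10 mm above the bench; its cradle is sprung up (above 0.035); plain_pack is within 15 mm of where it was (x of fast_pack in the frame of mat between -0.055 and 0.055 m and y of fast_pack in the frame of mat between -0.055 and 0.055 m and height (world z) of fast_pack below 0.01 m and angle between fast_pack's own z axis and vertical below 0.17 rad and linear speed of fast_pack below 0.02 m/s and value of joint fast_cradle above 0.035 m and distance of plain_pack from where it was at the start of the episode below 0.015 m); the robot touches nothing.
It fails at once if the pack in the short charger is disturbed (moved more than 15 mm) (distance of plain_pack from where it was at the start of the episode above 0.015 m).
It fails at once if the pack is dropped: it falls freely, untouched by the fingers, at over 0.6 m/s (a drop of about 20 mm) (linear speed of fast_pack above 0.6 m/s and contact force between fast_pack and the fingers below 0.05 N).
It also fails if it takes over 48 s, if anything falls off the work surface, if the arm or the gripper's body presses on something with over 40 N, if the wrist force passes 120 N, or if a joint passes its speed limit or range.

## Working session

There is one attempt and no reset: what is moved stays moved. The work goes in short steps, Python scripts to look and compute and a tool call to move; the robot and the scene stay as the last step left them, time stands still between calls to the robot, and variables do not carry over. Pictures are saved under pics/ and viewed, at most 10 in all, crops included, and the job is handed in when it is done.

Besides the shell and the picture viewer there is one more tool, called after "Emit:" as a command line: name --argument value ..., lists and objects as JSON in quotes. arm_command: Moves the arm, as the interface text tells. Its arguments: {"type":"object","properties":{"commands":{"type":"array"},"grip_force":{"type":"number"}},"required":["commands"]}

```bash
mkdir -p pics; python3 - <<'E'
from workcell import get_obs, imaging, models
import cv2, numpy as np
for c in ("scene","top"):
    im=imaging.grab_frame(c); cv2.imwrite(f"pics/{c}0.png",im[:,:,::-1])
    m=imaging.camera_model(c); print(c,{k:np.round(v,3).tolist() for k,v in m.items()})
    for n in ("fast_pack","fast_cradle","mat","plain_pack"):
        print(n,[(np.round(d["bbox"]).tolist(),round(d["confidence"],2)) for d in models.spot_in(c,n)])
o=get_obs();print(o["t"],o["ee_pos"],o["orientation"],o["ft_force"])
E
```

```text
scene {'fx': 364.854, 'fy': 364.854, 'cx': 254.029, 'cy': 192.843, 'R': [[-0.787, -0.617, -0.008], [-0.333, 0.436, -0.836], [0.52, -0.655, -0.549]], 't': [0.41, 0.224, 0.629]}
fast_pack [([171.0, 171.0, 204.0, 204.0], 0.7), ([200.0, 272.0, 250.0, 334.0], 0.6), ([165.0, 223.0, 203.0, 250.0], 0.56), ([208.0, 193.0, 245.0, 241.0], 0.55)]
fast_cradle []
mat [([289.0, 154.0, 355.0, 191.0], 0.84)]
plain_pack [([244.0, 166.0, 275.0, 183.0], 0.53)]
top {'fx': 369.986, 'fy': 369.986, 'cx': 254.866, 'cy': 195.356, 'R': [[0.009, -1.0, 0.0], [-0.972, -0.008, -0.235], [0.235, 0.002, -0.972]], 't': [-0.035, 0.554, 0.853]}
fast_pack [([209.0, 126.0, 244.0, 160.0], 0.81), ([197.0, 187.0, 232.0, 221.0], 0.76), ([117.0, 253.0, 155.0, 282.0], 0.66), ([134.0, 194.0, 169.0, 224.0], 0.57)]
fast_cradle []
mat [([314.0, 188.0, 386.0, 257.0], 0.76)]
plain_pack [([246.0, 186.0, 283.0, 214.0], 0.91)]
0.5 [0.13805654 0.60952316 0.23950817] [ 1.79995159e+02 -3.78671639e-04 -1.27644957e+01] [ 0.11110151 -0.92578064 -0.19592482]
```

View pics/scene0.png

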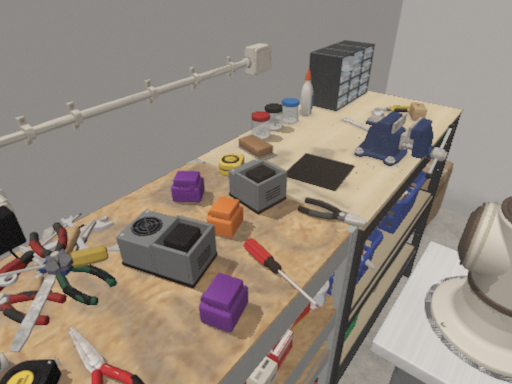

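View pics/top0.png

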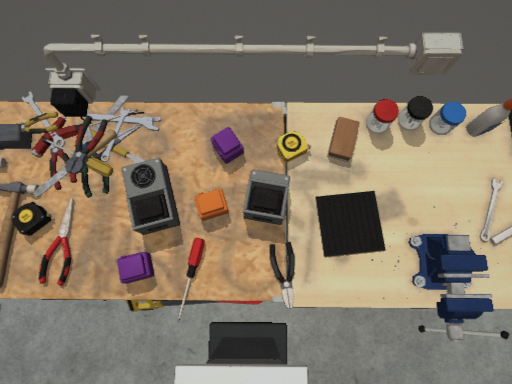

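The top view shows pack candidates at (151,208), in the charger with the round fan grille at (144,176), and (265,195), in the short charger. There are also purple packs at (228,145) and (135,267), and an orange one at (212,204). The black pack at (151,208) fits because its housing is long and carries the round grille. The mat is at (350,223). I'll confirm in an enlarged crop.

```bash
python3 - <<'E'
import cv2
im=cv2.imread("pics/top0.png")
a=cv2.resize(im[150:245,105:200],(570,570),interpolation=cv2.INTER_CUBIC)
cv2.imwrite("pics/crop1.png",a)
E
```

```text
(no output)
```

View pics/crop1.png

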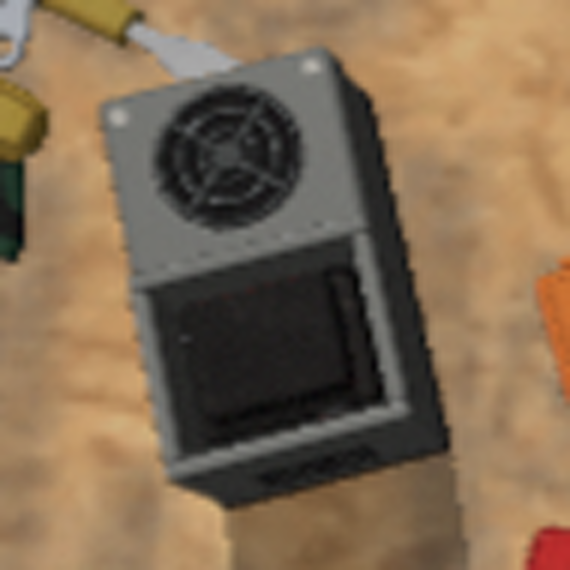

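The crop confirms it: the grille is at (143,176), with the black pack in the bay in front of it. In crop pixels, the bay's inner rim corners are about (150,290), (363,235), (385,402) and (182,460), and the pack's block top spans about (180,290) to (350,395).

```bash
cat > h.py <<'E'
from workcell import get_obs, imaging, models
import numpy as np, cv2
def at(cam,uv,z):
    m=imaging.camera_model(cam);R=np.array(m["R"]);t=np.array(m["t"])
    C=-R.T@t
    uv=np.atleast_2d(uv).astype(float)
    d=np.c_[(uv[:,0]-m["cx"])/m["fx"],(uv[:,1]-m["cy"])/m["fy"],np.ones(len(uv))]@R
    return C+d*((z-C[2])/d[:,2])[:,None]
E
python3 - <<'E'
from h import *
c=np.array([[150,290],[363,235],[385,402],[182,460]])/6+[105,150]
P=at("top",c,.084);print("bay rim",P.round(4).tolist(),P.mean(0).round(4))
print([np.linalg.norm(P[i]-P[(i+1)%4]).round(4) for i in range(4)])
o=np.array([[172,475],[408,408],[103,103],[325,48]])/6+[105,150]
Q=at("top",o,.084);print("outer",Q.round(4).tolist())
for a,b in ((Q[2]-Q[0]),(0,0)),((Q[3]-Q[1]),(0,0)): print(np.degrees(np.arctan2(a[1],a[0])))
a=Q[0]-Q[1];print("yaw from y edge",np.degrees(np.arctan2(-a[0],a[1])))
imaging.grab_frame("top")
for n,z in(("mat",.004),("fast_pack",.084)):
  for r in models.outline_of("top",n):
    cn,_=cv2.findContours(r["region"].astype(np.uint8),0,2)
    k=max(cn,key=cv2.contourArea).reshape(-1,2)+.0
    X=at("top",k,z)[:,:2].astype(np.float32)
    print(n,round(r["confidence"],2),r["bbox"],cv2.minAreaRect(X))
E
```

```text
bay rim [[0.5404, 0.2732, 0.084], [0.5642, 0.1884, 0.084], [0.4952, 0.1751, 0.084], [0.4711, 0.2544, 0.084]] [0.5177 0.2228 0.084 ]
[np.float64(0.088), np.float64(0.0702), np.float64(0.0828), np.float64(0.0718)]
outer [[0.4651, 0.2578, 0.084], [0.4929, 0.1658, 0.084], [0.6196, 0.2996, 0.084], [0.6444, 0.2095, 0.084]]
15.134188106091742
16.10147996031938
yaw from y edge 16.780208323055227
mat 0.92 [314.7, 187.7, 386.2, 258.6] ((0.49898436665534973, -0.2779090404510498), (0.16267138719558716, 0.1625613272190094), 6.9039435386657715)
fast_pack 0.87 [192.7, 189.2, 229.6, 221.5] ((0.5281885266304016, 0.0776812806725502), (0.06866078078746796, 0.07203639298677444), 17.542604446411133)
fast_pack 0.8 [133.5, 194.0, 169.0, 225.9] ((0.514980673789978, 0.21953514218330383), (0.06507383286952972, 0.07711167633533478), 19.505901336669922)
fast_pack 0.72 [116.9, 252.9, 150.6, 284.1] ((0.37751999497413635, 0.24777677655220032), (0.06288135796785355, 0.07754825800657272), 12.469993591308594)
fast_pack 0.68 [210.1, 128.3, 243.8, 161.7] ((0.6806143522262573, 0.0420578196644783), (0.08391072601079941, 0.06191346421837807), 33.66663360595703)
```

The bay centre is about (0.519, 0.223) at yaw about 16°, so I want tool yaw −74° with the tool's y along the pack's x. The mat centre is about (0.499, −0.278). I'm moving towards the pack with the gripper closed.

Emit:
arm_command --commands '[0, 2.3, 1.46, 0, 2.0, 0, 3.42, 2.2, 0, 4.0, 0, 4.56, 2.92, 0, 6.0, 0, 5.7, 3.66, 0, 7.5, 0, 6.84, 4.4, 0, 9.0]' --grip_force 20

```text
t: 1.27
ee_pos: [0.3582, 0.3851, 0.24]
orientation: [-179.9, 0.0, -58.0]
ft_force: [0.7, 0.5, -0.5]
grip_width: 0.515
finger_force: 0.0
```

```bash
cat >> h.py <<'E'
def go(x,y,z,yaw=None):
    o=get_obs();p=o["ee_pos"];w=o["orientation"][2];a=np.radians(w)
    d=np.array([x,y,z])-p
    s=[d[0]*np.cos(a)+d[1]*np.sin(a), d[0]*np.sin(a)-d[1]*np.cos(a), -d[2]]
    print("t",o["t"],"pos",p.round(4),"rpy",np.round(o["orientation"],2),"F",o["ft_force"].round(1) if hasattr(o["ft_force"],"round") else o["ft_force"],"grip",o["grip_width"],o["finger_force"],
      "\nunits",np.round(np.array(s)/.04,3),"twist",0 if yaw is None else round((w-yaw)/5,3))
E
python3 -c "
from h import *
go(.519,.223,.17,-74)"
```

```text
t 1.275 pos [0.3582 0.3851 0.24  ] rpy [-1.7995e+02  2.0000e-02 -5.7980e+01] F [ 0.7  0.5 -0.5] grip 0.5149276517644733 0.0 
units [ 5.568 -1.259  1.749] twist 3.204
```

Emit:
arm_command --commands '[0, 1.5, -0.33, 0, 1.2, 0, 3.0, -0.66, 0, 2.4, 0, 4.3, -0.95, 0.4, 3.2, 0, 5.32, -1.17, 1.0, 3.2, 0, 5.32, -1.17, 1.75, 3.2]'

```text
t: 1.9
ee_pos: [0.5122, 0.2297, 0.1693]
orientation: [-179.9, 0.0, -74.0]
ft_force: [0.3, 0.6, -0.8]
grip_width: 0.021
finger_force: 0.0
```

Emit:
arm_command --commands '[0, 0, 0, 0, 0, 0, 0, 0, 0, 0]'

```text
t: 2.15
ee_pos: [0.5107, 0.2323, 0.1708]
orientation: [-179.9, 0.0, -73.7]
ft_force: [0.5, 0.5, 0.7]
grip_width: 0.007
finger_force: 0.0
```

```bash
python3 -c "
from h import *
go(.519,.223,.112,-74)
im=imaging.grab_frame('top');cv2.imwrite('pics/t2.png',cv2.resize(im[130:260,80:240,::-1],(800,650))[:600])"
```

```text
t 2.15 pos [0.5107 0.2323 0.1708] rpy [-1.7988e+02  1.0000e-02 -7.3700e+01] F [0.5 0.5 0.7] grip 0.007025310188553658 0.0 
units [ 0.28  -0.134  1.47 ] twist 0.059
```

View pics/t2.png

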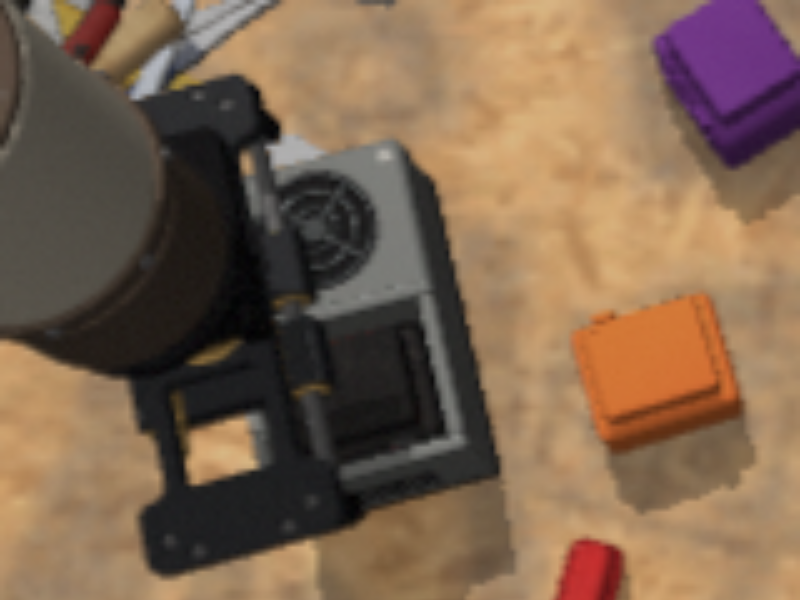

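The picture shows the closed gripper above the bay, with its jaw line along the charger's long axis. The pack is visible at about (375,390) in the crop. I'm centring it and going down to just above the pack.

Emit:
arm_command --commands '[0, 0.28, -0.13, 0.5, 0, 0, 0.28, -0.13, 1.0, 0, 0, 0.28, -0.13, 1.4, 0, 0, 0.28, -0.13, 1.4, 0, 0, 0.28, -0.13, 1.4, 0]'

```text
t: 2.82
ee_pos: [0.5188, 0.2229, 0.1145]
orientation: [-179.9, 0.0, -73.7]
ft_force: [0.0, 0.1, 0.3]
grip_width: 0.006
finger_force: 0.0
```

```bash
python3 -c "
from h import *
go(.519,.223,.093,-74)"
```

```text
t 2.825 pos [0.5188 0.2229 0.1145] rpy [-1.799e+02  2.000e-02 -7.372e+01] F [0.  0.1 0.3] grip 0.006194003498092647 0.0 
units [-0.    -0.007  0.537] twist 0.057
```

Emit:
arm_command --commands '[0, 0, 0, 0.2, 0, 0, 0, 0, 0.33, 0, 0, 0, 0, 0.42, 0, 0, 0, 0, 0.5, 0, 0, 0, 0, 0.5, 0]'

```text
t: 3.45
ee_pos: [0.5183, 0.2224, 0.0945]
orientation: [-180.0, -0.0, -73.7]
ft_force: [-2.4, 0.3, 6.1]
grip_width: 0.007
finger_force: 3.6
```

Emit:
arm_command --commands '[0, 0, 0, 0.04, 0, 0, 0, 0, 0.07, 0, 0, 0, 0, 0.07, 0]'

```text
t: 3.82
ee_pos: [0.5184, 0.2224, 0.0929]
orientation: [-180.0, -0.0, -73.7]
ft_force: [-5.1, -1.1, 12.4]
grip_width: 0.007
finger_force: 6.3
```

The force is now above the 11 N spring range, so the pack is at the lower stop. I'm releasing it straight up.

Emit:
arm_command --commands '[0, 0, 0, -0.3, 0, 0, 0, 0, -0.9, 0, 0, 0, 0, -1.6, 0, 0, 0, 0, -2.2, 0, 100, 0, 0, -2.2, 0]'

```text
t: 4.45
ee_pos: [0.5193, 0.2229, 0.1807]
orientation: [-179.7, 0.1, -73.8]
ft_force: [0.9, 0.7, 0.0]
grip_width: 0.057
finger_force: 0.0
```

Emit:
arm_command --commands '[100, 0, 0, 0, 0, 100, 0, 0, 0, 0, 100, 0, 0, 0, 0, 100, 0, 0, 0, 0, 100, 0, 0, 0, 0]'

```text
t: 5.08
ee_pos: [0.5183, 0.2222, 0.1786]
orientation: [180.0, -0.0, -73.8]
ft_force: [-0.3, 0.6, 0.4]
grip_width: 0.605
finger_force: 0.0
```

```bash
python3 - <<'E'
from h import *
go(.519,.223,.106,-74)
im=imaging.grab_frame('top');im2=imaging.grab_frame('scene')
a=cv2.resize(im[150:260,90:200,::-1],(400,400));b=cv2.resize(im2[170:310,90:230,::-1],(400,400))
cv2.imwrite('pics/t3.png',np.hstack([a,b]))
E
```

```text
t 5.075 pos [0.5183 0.2222 0.1786] rpy [ 1.7998e+02 -1.0000e-02 -7.3770e+01] F [-0.3  0.6  0.4] grip 0.6046265319370004 0.0 
units [-0.013 -0.023  1.814] twist 0.046
```

View pics/t3.png

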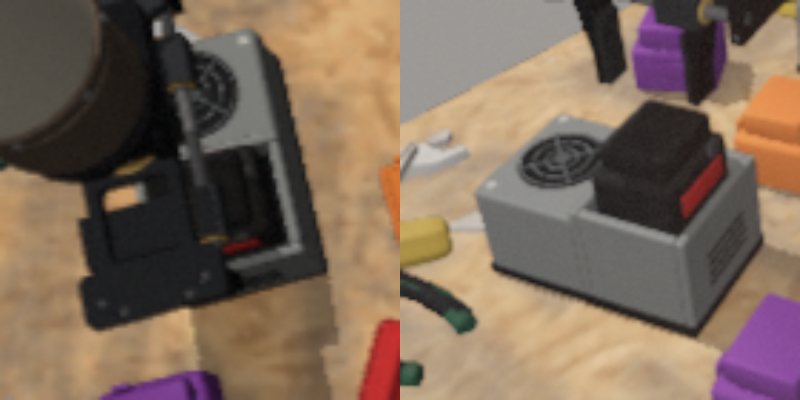

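The pack has sprung up; in the right half of the picture it stands about 45 mm clear at (660,150). The fingers are still opening, so I'll finish that first and then go down to grip.

Emit:
arm_command --commands '[100, 0, 0, 0, 0, 100, 0, 0, 0, 0, 100, 0, 0, 0, 0, 100, 0, 0, 0, 0, 100, 0, 0, 0.3, 0]'

```text
t: 5.8
ee_pos: [0.5188, 0.2227, 0.1672]
orientation: [-179.9, 0.0, -73.8]
ft_force: [0.1, -0.0, -0.0]
grip_width: 0.997
finger_force: 0.0
```

Emit:
arm_command --commands '[100, 0, 0, 0.5, 0, 100, 0, 0, 0.9, 0, 100, 0, 0, 1.2, 0, 100, 0, 0, 1.4, 0, 100, 0, 0, 1.4, 0]'

```text
t: 6.42
ee_pos: [0.5181, 0.2221, 0.1102]
orientation: [179.9, -0.0, -73.8]
ft_force: [0.6, 0.3, 0.5]
grip_width: 1.0
finger_force: 0.0
```

```bash
python3 -c "
from h import *
go(.519,.223,.106,-74)"
```

```text
t 6.425 pos [0.5181 0.2221 0.1102] rpy [ 1.7994e+02 -3.0000e-02 -7.3760e+01] F [0.6 0.3 0.5] grip 1.0004649650064141 0.0 
units [-0.015 -0.027  0.104] twist 0.047
```

No contact so far. I'm lowering 4 mm more and closing with 25 N.

Emit:
arm_command --commands '[100, 0, 0, 0.1, 0, 100, 0, 0, 0.1, 0, 40, 0, 0, 0.1, 0, 40, 0, 0, 0.1, 0, 40, 0, 0, 0.1, 0]' --grip_force 25

```text
t: 7.05
ee_pos: [0.5189, 0.2227, 0.1071]
orientation: [-179.9, 0.0, -73.8]
ft_force: [2.0, 0.8, -0.7]
grip_width: 0.746
finger_force: 0.8
```

Emit:
arm_command --commands '[40, 0, 0, 0, 0, 40, 0, 0, 0, 0, 40, 0, 0, 0, 0]'

```text
t: 7.42
ee_pos: [0.5187, 0.2226, 0.107]
orientation: [-179.9, 0.0, -73.7]
ft_force: [1.9, 0.4, -0.1]
grip_width: 0.711
finger_force: 34.3
```

The grip is solid at 62 mm opening. I'm lifting the pack straight out.

Emit:
arm_command --commands '[40, 0, 0, -0.4, 0, 40, 0, 0, -1.0, 0, 40, 0, 0, -1.7, 0, 40, 0, 0, -2.4, 0, 40, 0, 0, -2.9, 0]'

```text
t: 8.05
ee_pos: [0.5172, 0.2216, 0.224]
orientation: [179.9, -0.0, -73.8]
ft_force: [0.5, 0.7, -3.7]
grip_width: 0.709
finger_force: 34.1
```

```bash
python3 -c "
from h import *
go(.499,-.278,.22,-83)"
```

```text
t 8.05 pos [0.5172 0.2216 0.224 ] rpy [179.89  -0.   -73.79] F [ 0.5  0.7 -3.7] grip 0.7087324770772144 34.145950488746166 
units [11.867  3.924  0.1  ] twist 1.843
```

Emit:
arm_command --commands '[40, 0.8, 0.26, 0, 0.2, 40, 1.8, 0.6, 0, 0.5, 40, 2.8, 0.93, 0, 0.8, 40, 3.8, 1.26, 0, 1.0, 40, 4.8, 1.59, 0, 1.2]'

```text
t: 8.68
ee_pos: [0.5091, 0.0185, 0.2226]
orientation: [179.8, 0.0, -79.8]
ft_force: [0.2, 0.5, -3.6]
grip_width: 0.711
finger_force: 34.1
```

```bash
python3 -c "
from h import *
go(.499,-.278,.22,-83)"
```

```text
t 8.675 pos [0.5091 0.0185 0.2226] rpy [ 1.7982e+02  2.0000e-02 -7.9810e+01] F [ 0.2  0.5 -3.6] grip 0.711318483759447 34.14579749107361 
units [7.252 1.56  0.066] twist 0.638
```

Emit:
arm_command --commands '[40, 1.2, 0.26, 0, 0.2, 40, 2.4, 0.52, 0, 0.4, 40, 3.6, 0.77, 0, 0.6, 40, 4.8, 1.03, 0, 0.6, 40, 5.8, 1.25, 0, 0.6]'

```text
t: 9.3
ee_pos: [0.501, -0.2184, 0.2226]
orientation: [179.8, 0.1, -82.8]
ft_force: [0.3, -0.2, -3.3]
grip_width: 0.715
finger_force: 34.1
```

Emit:
arm_command --commands '[40, 0.6, 0.1, 0, 0, 40, 1.0, 0.15, 0, 0, 40, 1.0, 0.15, 0, 0]'

```text
t: 9.68
ee_pos: [0.5013, -0.2579, 0.2224]
orientation: [179.9, 0.1, -82.9]
ft_force: [-0.1, 0.5, -5.2]
grip_width: 0.711
finger_force: 34.1
```

```bash
python3 -c "
from h import *
go(.499,-.278,.06,-83)"
```

```text
t 9.675 pos [ 0.5013 -0.2579  0.2224] rpy [ 1.7991e+02  6.0000e-02 -8.2850e+01] F [-0.1  0.5 -5.2] grip 0.7110873675887003 34.144493378698826 
units [0.493 0.119 4.061] twist 0.029
```

Emit:
arm_command --commands '[40, 0.3, 0.1, 0.8, 0, 40, 0.5, 0.1, 1.7, 0, 40, 0.5, 0.1, 2.6, 0, 40, 0.5, 0.1, 3.4, 0, 40, 0.5, 0.1, 3.9, 0]'

```text
t: 10.3
ee_pos: [0.4997, -0.2764, 0.0651]
orientation: [179.8, 0.1, -82.7]
ft_force: [0.3, -0.0, -3.1]
grip_width: 0.712
finger_force: 34.1
```

Emit:
arm_command --commands '[40, 0, 0, 0, 0, 40, 0, 0, 0, 0]'

```text
t: 10.55
ee_pos: [0.5015, -0.2776, 0.0679]
orientation: [-179.9, -0.1, -82.7]
ft_force: [-0.6, -0.1, -3.2]
grip_width: 0.71
finger_force: 34.1
```

```bash
python3 - <<'E'
from h import *
go(.499,-.278,.046,-83)
im=imaging.grab_frame('top');im2=imaging.grab_frame('scene')
a=cv2.resize(im[160:290,290:420,::-1],(400,400));b=cv2.resize(im2[100:230,260:390,::-1],(400,400))
cv2.imwrite('pics/t4.png',np.hstack([a,b]))
E
```

```text
t 10.55 pos [ 0.5015 -0.2776  0.0679] rpy [-1.7991e+02 -5.0000e-02 -8.2690e+01] F [-0.6 -0.1 -3.2] grip 0.710422425083283 34.14419732987881 
units [0.003 0.064 0.547] twist 0.061
```

View pics/t4.png

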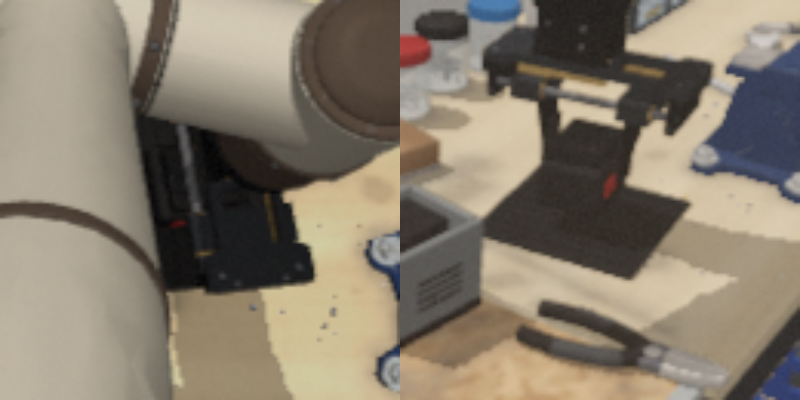

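The scene half shows the pack upright in the fingers over the middle of the mat, at about (590,190). I'm lowering it gently.

Emit:
arm_command --commands '[40, 0, 0, 0.2, 0, 40, 0, 0, 0.35, 0, 40, 0, 0, 0.45, 0, 40, 0, 0, 0.52, 0, 40, 0, 0, 0.52, 0]'

```text
t: 11.28
ee_pos: [0.5007, -0.2779, 0.0461]
orientation: [-180.0, -0.0, -82.8]
ft_force: [-0.6, 0.2, -1.6]
grip_width: 0.71
finger_force: 34.2
```

Emit:
arm_command --commands '[40, 0, 0, 0.04, 0, 40, 0, 0, 0.04, 0]'

```text
t: 11.52
ee_pos: [0.5007, -0.2778, 0.046]
orientation: [-180.0, -0.0, -82.7]
ft_force: [-4.5, 2.3, 6.8]
grip_width: 0.709
finger_force: 34.4
```

The pack is resting on the mat, with 6.8 N upward on the tool. I'm opening the fingers.

Emit:
arm_command --commands '[100, 0, 0, 0, 0, 100, 0, 0, 0, 0, 100, 0, 0, 0, 0, 100, 0, 0, 0, 0, 100, 0, 0, 0, 0]'

```text
t: 12.15
ee_pos: [0.5005, -0.2779, 0.0442]
orientation: [180.0, 0.0, -82.8]
ft_force: [-0.7, -0.2, 0.6]
grip_width: 0.996
finger_force: 0.0
```

Emit:
arm_command --commands '[100, 0, 0, 0, 0, 100, 0, 0, -0.5, 0, 100, 0, 0, -1.2, 0, 100, 0, 0, -2.2, 0, 100, 0, 0, -3.4, 0]'

```text
t: 12.78
ee_pos: [0.4999, -0.2776, 0.1808]
orientation: [179.9, 0.0, -82.8]
ft_force: [0.9, -0.3, -1.0]
grip_width: 1.003
finger_force: 0.0
```

Emit:
arm_command --commands '[100, 0, 0, -0.6, 0, 100, 0, 0, -1.0, 0, 100, 0, 0, -1.0, 0, 100, 0, 0, -1.0, 0]'

```text
t: 13.28
ee_pos: [0.4998, -0.2775, 0.2188]
orientation: [179.9, 0.1, -82.8]
ft_force: [0.0, -0.7, -0.2]
grip_width: 0.999
finger_force: 0.0
```

```bash
python3 - <<'E'
from h import *
go(.499,-.278,.2,-83)
im=imaging.grab_frame('top');im2=imaging.grab_frame('scene')
print([(d["bbox"],d["confidence"]) for d in models.spot_in("scene","fast_pack")])
cv2.imwrite('pics/t5.png',cv2.resize(im2[120:300,110:380,::-1],(800,533)))
E
```

```text
t 13.275 pos [ 0.4998 -0.2775  0.2188] rpy [ 1.7986e+02  8.0000e-02 -8.2780e+01] F [ 0.  -0.7 -0.2] grip 0.9992892101482829 0.0 
units [0.01  0.022 0.47 ] twist 0.044
[([303.4, 143.7, 333.2, 176.2], 0.98), ([201.4, 273.0, 247.5, 330.6], 0.9), ([172.0, 171.5, 205.6, 198.8], 0.8), ([208.6, 194.6, 244.3, 237.6], 0.66)]
```

View pics/t5.png

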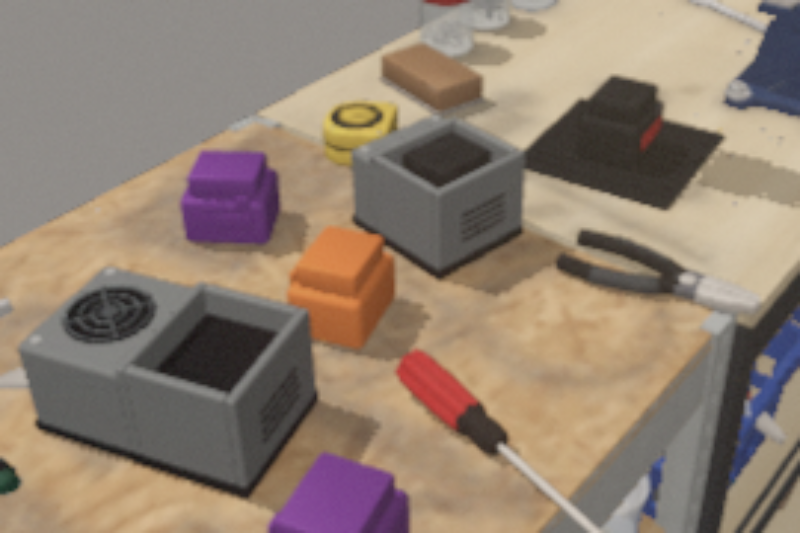

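The pack stands upright in the middle of the mat at (620,120). The fan charger's bay is empty, the short charger's pack is still in place, and the gripper is clear of everything. I'm handing the job in.

```bash
python3 -c "
from workcell import ticket
print(ticket.finish_job())"
```

```text
the job is handed in; nothing more can be done
None
```

I took the pack out of the fan-grille charger and stood it upright near the centre of the mat, left the short charger's pack where it was, and handed the job in at about 13 s of the 48 s allowed; no verdict came back.

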